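# Open the dust box port and stand up its chip guard

### The job

Get the bench dust box ready for grinding: press the release button so that the flush T-handle pops up, turn the handle a quarter turn anticlockwise (seen from above) and slide the cover fully open, away from the angle guard. Then tip the L-shaped guard up about its corner, keeping the corner on the deck, so that it stands upright on its short leg beside the open port, the foot pointing to the port but not overhanging it. Leave the other things on the bench alone.

Things in the scene. Friction and masses are not known exactly. Their poses are not given: they have to be found in the camera images.
- unit: Bench dust box: fixed teal box, 200 (x) x 460 (y) x 110 mm high. Origin: centre of its underside on the bench; z up; the deck on top is at z = 110 mm. The port, hidden by the cover at first, is an opening in the deck, x -50 to 50, y -50 to 20 mm. Two guide rails for the cover (x = +-77 to +-85 mm, 9 mm high) end at y = 82 mm; beyond is free deck with the guard on it.
- button_top (a point): Top centre of the round grey release button, 18 mm across, at the -y end (unit's axes) of the black pan, 72 mm from the handle's axis; it rides on the cover. Released, it stands 8 mm proud of the pan. It is pressed straight down.
- button (a joint): Release button travel, m: 0 = released, 0.006 = fully down. It springs back. It takes about 1.5 N to start and 4 to 5 N fully down; the handle is set free at about 0.004.
- pan_top (a point): Centre of the top face of the black pan (44 mm in x, 140 mm in y, 16 mm high) fixed on the steel cover plate (150 mm in x, 170 mm in y; 6 mm thick, its top 7 mm above the deck). With the cover closed it is at x 0, y -8, z 133 mm of the unit, and the plate spans y -85 to 85 mm. It moves with the cover.
- handle_grip (a point): T-handle: centre of its aluminium bar, 72 mm long (y of this frame), 14 wide, 14 high (8 high in the last 7 mm at each end), on the turning axis. Flush in the pan's slot its top (7 mm above this point) is level with the pan and it cannot be gripped; popped up, its underside is 12 mm above the pan. Cover closed: axis at x 0, y 12 mm of the unit.
- handle (a joint): How far the T-handle has popped out, m: 0 = flush, caught; 0.026 = fully out, by its own spring, once the button is pressed. It stays out by itself; pushed down with more than 1 to 2 N it yields.
- handle_turn (a joint): Turn of the T-handle, rad: 0 = bar along the slot (y of the unit), positive anticlockwise from above, stop at 1.5. It turns only when popped out and stays where it is left (drag 0.06 N m). The cover is free beyond about 1.1; a full quarter turn goes to the stop.
- cover (a joint): Cover travel, m: 0 = closed, 0.14 = fully open against its stop; it slides to -y of the unit. It stays where it is left; drag about 3 N. The handle and button ride on it.
- guard: Loose L of 8 mm aluminium plate, 60 mm wide (x), about 0.2 kg. Origin: outer corner edge, mid-width. At the start z is up: long leg flat on the deck, y 0 to 108 mm; short leg up, z 0 to 60 mm. Wanted: y up, z to the port (-y of the unit), origin still on the deck. Swung up past about 60 degrees about its corner, it tips over by itself.
- guard_grip (a point): Middle of the guard's grip: a steel tube, 12 mm across, along x, that spins freely on its axle, so the guard can swing while the tube is pinched. In the guard's frame at y 100, z 11 mm, between cheeks at x = +-24 to +-30 mm (18 mm high); the long leg has an open window, 48 mm wide, from y 56 mm to the tube. There is bare deck beneath.
- case_pan: Bystander: violet open case pan 190 x 130 x 65 mm with odds and ends and a card, standing on the bench. Origin: centre of its underside.
- bur_block: Bystander: stepped aluminium bur block 80 x 120 mm, with burs up to 82 mm high, on the bench. Origin: centre of its underside.
- screw_box: Bystander: small grey box of screws, 75 x 60 x 26 mm, lid raised, on the bench. Origin: centre of its underside.
- plaster_model: Bystander: plaster dental model 70 x 66 x 28 mm on the bench. Origin: centre of its underside.
- guard_foot (a point): Middle of the free edge of the guard's short leg: the top edge at the start, and the tip of the foot on the deck when the guard stands. In the guard's frame at y 0, z 60 mm.
Things that resemble listed ones, but are neither listed nor needed, are in the scene too. Leave any blue, pink or yellow look-alike of the guard alone.

How it is judged:
On the way, in this order (a step that is already met when the one before it is completed fails the run):
1. the button has been pressed and the T-handle has popped out (value of joint handle above 0.02 m), for 0.1 s.
2. the T-handle is turned a quarter turn (value of joint handle_turn above 1.3 rad), for 0.1 s.
3. the cover is fully open (value of joint cover above 0.13 m), for 0.2 s.
At the end, for the whole second after the job is handed in: The cover is open to within 10 mm of its stop; the guard stands at rest on its short leg on the deck, upright within 0.06 rad, the tip of its foot at y 18 to 115 mm (not overhanging the port) and its corner at x -60 to 60 mm in the unit's frame, foot towards the port within 0.4 rad (value of joint cover above 0.13 m and angle between guard's own y axis and vertical below 0.06 rad and z of guard in the frame of unit between 0.105 and 0.114 m and y of guard_foot in the frame of unit between 0.018 and 0.115 m and x of guard in the frame of unit between -0.06 and 0.06 m and angle between the z axis of guard and the y axis of unit, either way round below 0.4 rad and linear speed of guard below 0.02 m/s); the robot touches nothing.
It fails at once if the guard's corner is lifted more than 25 mm off the deck (z of guard in the frame of unit above 0.135 m).
It fails at once if a bystander is moved by more than 30 mm (distance of any of case_pan, bur_block, screw_box, plaster_model from where it was at the start of the episode above 0.03 m).
It also fails if it takes over 62 s, if anything falls off the work surface, if the arm or the gripper's body presses on something with over 40 N, if the wrist force passes 120 N, or if a joint passes its speed limit or range.

### The arm

A 6-joint arm with a two-finger parallel gripper is mounted at the origin on the work surface. World frame = base frame: x ahead of the robot, y to its left, z up, the work surface at z = 0. Lengths are in m, angles in rad, forces in N, time in s.
With the tool pointing down it reaches from about 0.325 to 0.85 m from the base axis. Payload 4.4 kg.
Tool frame: the origin (TCP) lies midway between the tips of the shut fingers; the grasp point (between the pads) lies 19 mm behind it; z points along the fingers, y is the direction in which the jaws open and shut (so a half turn about z gives the same grasp; the last joint's range is limited). The gripper opens to 94 mm and grips with 3 to 60 N. Pads are 16 mm wide; open, the fingers measure 119 mm over their backs; the gripper's body (75 mm by 177 mm) begins 78 mm behind the grasp point.
Start: joints at [1.177, 0.207, 1.542, -0, 1.393, -0.15], TCP at [0.138, 0.558, 0.205] pointing down, gripper open.
Joint ranges: [-2.73, 2.73], [-0.86, 2.22], [0.23, 2.46], [-1.11, 4.25], [0.08, 2.63], [-2.82, 2.82]. Speed limits (rad/s): [2.79, 2.79, 3.14, 3.14, 3.14, 3.14].

### API

Orientations are given as a unit quaternion [w, x, y, z].
In Python, from rig import movep, move_straight, move_j, grip, sleep, solve_ik, state, get_image, PlanningError, close_job, spot_in, trace gives the robot as it stands. Calls block until the motion is done:
- movep(position, orientation): joint-space move of the TCP to a pose.
- move_straight(position, attitude=None, rate=0.15, guard=None): straight line of the TCP; attitude=None keeps the orientation; rate is the mean speed in m/s. With guard (N) it stops when the force on the tool has changed by that much, and returns True; else False.
- move_j(angles): joint-space move.
- grip(opening, f_grip=None): finger opening in m; f_grip is the grip in N (None keeps the last); returns when the fingers have stopped.
- sleep(seconds).
- solve_ik(position, orientation): joint angles nearest the present ones, or None.
- state(): the state.
- get_image(name): name is "side" or "top" or "wrist"; returns a dict with "color" (384x512x3 uint8, blue, green, red), "fx", "fy", "cx", "cy" (pixels), "world_to_cam" (4x4, takes a point from world to camera coordinates); the wrist camera has in their place "hand_eye" (4x4, takes a point from camera to tool coordinates, whose origin is the TCP and whose axes are the flange's). Camera axes: x right, y down, z forward; pixel columns grow to the right and rows downward; lengths in m; the calibration is good to about 2 mm. The wrist camera is an equidistant fisheye: a pixel r from the principal point sees the ray r / f radians off the axis. A picture is of the moment at which its call begins: read the wrist's pose just before it. There is no depth.
A pose or a line that the arm cannot do raises PlanningError and nothing moves.
- close_job(): hands the job in, once; it reports no verdict.
Trained networks look in a picture, given as the dict that the camera call returned (one of the last four; its "shot" number tells which), for a name from the list of things; names that differ only in an ending like _2 or _b are one class to them, and where a whole thing is asked for, a point or a joint stands for the part that bears it (a point fixed in the world has none). Each returns a list of dicts, best first, with "score" (0 to 1); they miss things now and then, are a little off and sometimes report something else, mostly with a low value. They report only what shows in the picture. A call takes as long as a camera call. They do not tell look-alikes from the thing itself.
- spot_in(target, picture): "uv" ([column, row] in pixels, amid what is visible of it).
- trace(target, picture): "mask" (384x512 bool, what is visible of it) and "uv" ([column, row] in pixels, amid what is visible of it).
The state is a dict: "t": time; "joint_pos": joint angles; "qd": joint speeds; "joint_torque": joint torques, N m; "tcp_pos": TCP position; "tcp_rot": TCP orientation; "force": force on the tool from outside, world axes, zero at the start; "moment": the same for the moment, N m; "grip_width": finger opening in m.
Only numpy, scipy, OpenCV 4.12 (cv2) and the standard library are available. Lean on these libraries where they do the work, as an engineer would, in place of code of your own. Each camera call takes 0.05 s, during which the arm holds its last target.

## Working session

There is one attempt and no reset: what is moved stays moved. The work goes in short steps, each a Python script; the robot and the scene stay as the last script left them, time stands still between calls to the robot, and variables do not carry over. Pictures are saved under pics/ and viewed, and the job is handed in when it is done.

```bash
ls; mkdir -p pics; python3 - <<'E'
from rig import *
import cv2
s=state();print(s['t'],s['tcp_pos'],s['tcp_rot'],s['grip_width'])
for n in ['side','top','wrist']:
    p=get_image(n);cv2.imwrite(f'pics/a_{n}.png',p['color']);print(n,p['fx'],p['cx'],p['cy'],p.get('world_to_cam',p.get('hand_eye')))
print(state()['t'])
E
```

```text
pics
0.0 [0.13794702 0.55738383 0.20431924] [-2.94759039e-04  1.21097885e-01  9.92639940e-01 -1.07924636e-03] 0.09390044565412639
side 393.3159288125916 255.90222337182834 192.07861907876745 [[ 0.70064848 -0.71349566  0.00395693 -0.41285551]
 [-0.53299796 -0.5270716  -0.66189781  0.36699339]
 [ 0.47434679  0.46164866 -0.74958364  1.25513961]
 [ 0.          0.          0.          1.        ]]
top 420.14610279205505 249.28585066854765 186.27617820648445 [[ 0.02366428 -0.99966208 -0.01075737 -0.00896267]
 [-0.9918813  -0.02213253 -0.12522632  0.5684649 ]
 [ 0.12494591  0.01363343 -0.99206988  1.49939686]
 [ 0.          0.          0.          1.        ]]
wrist 297.3186396354542 255.8975293253395 189.5185485046509 [[-7.32769287e-04 -9.68888602e-01 -2.47496141e-01  7.09633681e-02]
 [ 9.99999721e-01 -7.45054878e-04 -4.40164569e-05 -1.36740559e-05]
 [-1.41751164e-04 -2.47496104e-01  9.68888878e-01 -1.79531971e-01]
 [ 0.00000000e+00  0.00000000e+00  0.00000000e+00  1.00000000e+00]]
0.15
```

View pics/a_side.png

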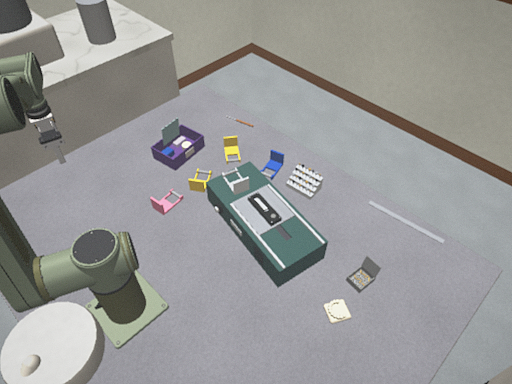

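View pics/a_top.png

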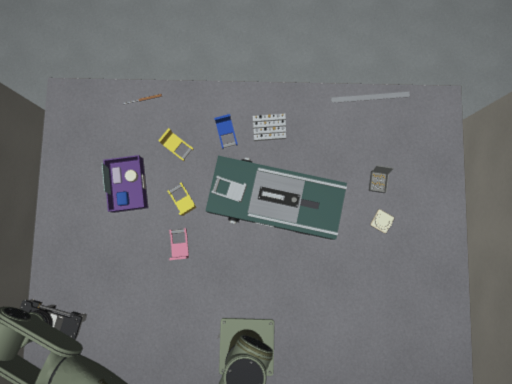

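View pics/a_wrist.png

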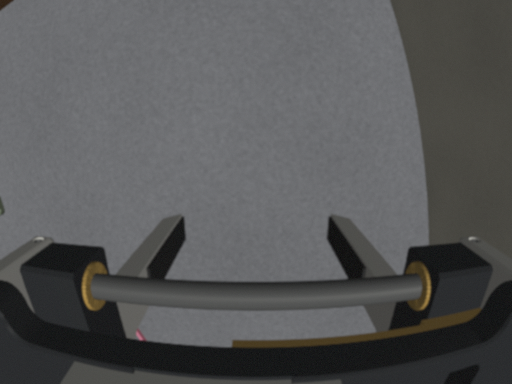

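```bash
python3 - <<'E'
import cv2
a=cv2.imread('pics/a_top.png')[145:250,195:360];cv2.imwrite('pics/a_topc.png',cv2.resize(a,None,fx=4.8,fy=4.8,interpolation=cv2.INTER_CUBIC))
a=cv2.imread('pics/a_side.png')[150:290,190:340];cv2.imwrite('pics/a_sidec.png',cv2.resize(a,None,fx=4.2,fy=4.2,interpolation=cv2.INTER_CUBIC))
E
```

```text
(no output)
```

View pics/a_topc.png

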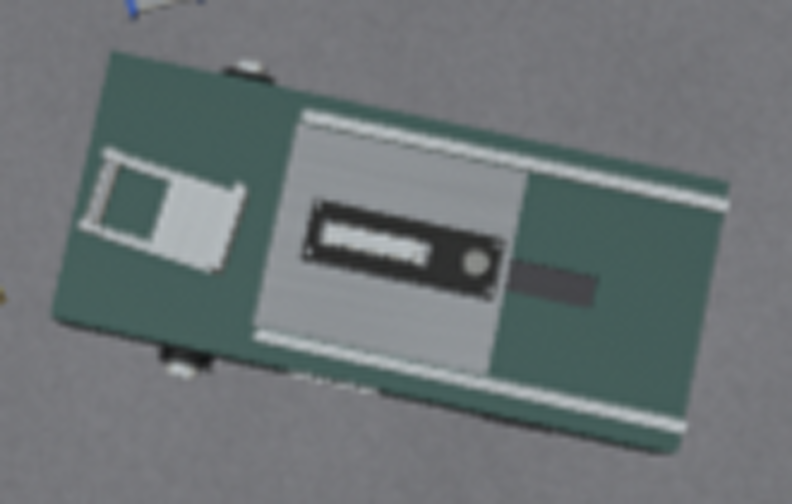

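View pics/a_sidec.png

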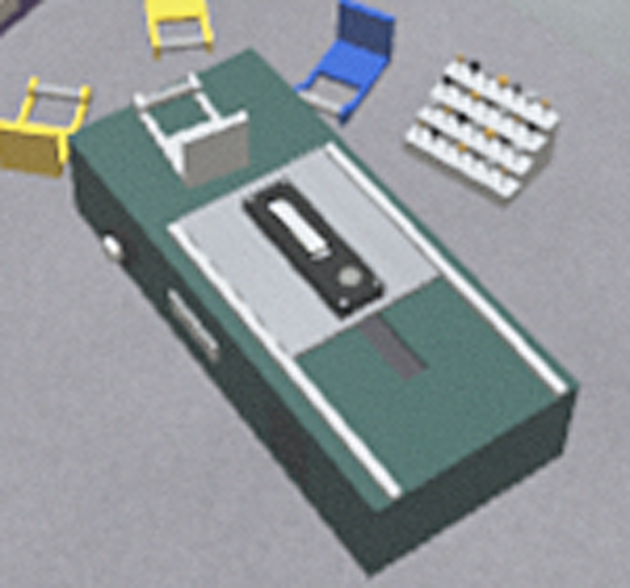

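```bash
cat > h.py <<'E'
from rig import *
import numpy as np,cv2
from scipy.spatial.transform import Rotation as R
from scipy.optimize import least_squares
def proj(p,P):
    M=np.array(p['world_to_cam']) if 'world_to_cam' in p else np.linalg.inv(p['T'])
    q=(M[:3,:3]@np.atleast_2d(P).T).T+M[:3,3]
    if 'world_to_cam' in p:
        return np.c_[p['fx']*q[:,0]/q[:,2]+p['cx'],p['fy']*q[:,1]/q[:,2]+p['cy']]
    r=np.hypot(q[:,0],q[:,1]);th=np.arctan2(r,q[:,2])/np.maximum(r,1e-9)
    return np.c_[p['fx']*q[:,0]*th+p['cx'],p['fy']*q[:,1]*th+p['cy']]
def snap(name):
    s=state();p=get_image(name)
    if name=='wrist':
        q=s['tcp_rot'];T=np.eye(4);T[:3,:3]=R.from_quat([q[1],q[2],q[3],q[0]]).as_matrix();T[:3,3]=s['tcp_pos']
        p['T']=T@np.array(p['hand_eye'])
    return p
def unit(v,P):
    x,y,t=v;P=np.atleast_2d(P).astype(float);c,s=np.cos(t),np.sin(t)
    return np.c_[x+c*P[:,0]-s*P[:,1],y+s*P[:,0]+c*P[:,1],P[:,2]]
def fit(obs,v0):
    # obs: list of (pic, local pts, uv)
    f=lambda v:np.concatenate([(proj(p,unit(v,P))-uv).ravel() for p,P,uv in obs])
    r=least_squares(f,v0,loss='soft_l1',f_scale=2);return r.x,f(r.x)
def down(yaw):
    # tool z down, jaw (tool y) along world angle yaw
    y=np.array([np.cos(yaw),np.sin(yaw),0]);z=np.array([0,0,-1.]);x=np.cross(y,z)
    q=R.from_matrix(np.c_[x,y,z]).as_quat();return np.array([q[3],q[0],q[1],q[2]])
E
python3 - <<'E'
from h import *
t=snap('top');s=snap('side')
C=np.array([[.1,.23,.11],[.1,-.23,.11],[-.1,-.23,.11],[-.1,.23,.11],[0,-.06,.141],[.081,.082,.119],[-.081,.082,.119]])
ut=np.array([[112,52],[728,183],[672,453],[53,318],[477,263],[303,114],[257,334]])/4.8+[195,145]
us=np.array([[252,50],[577,387],[378,510],[72,140],[350,275],[332,147],[172,227]])/4.2+[190,150]
for o in ([(t,C,ut)],[(s,C,us)],[(t,C,ut),(s,C,us)]):
    v,r=fit(o,[.5,0,-.2]);print(v,np.round(r.reshape(-1,2),1).tolist())
# guard: assume local in unit: corner (gx,gy,110), yaw
G=np.array([[.03,0,.06],[-.03,0,.06],[.03,.104,.018],[-.03,.104,.018]])
gt=np.array([[240,187],[213,270],[107,153],[85,228]])/4.8+[195,145]
gs=np.array([[246,117],[180,148],[192,80],[138,100]])/4.2+[190,150]
G[:,2]+=.11
for o in ([(t,G,gt)],[(s,G,gs)],[(t,G,gt),(s,G,gs)]):
    w,r=fit(o,[.5,.1,-.2]);print('guard',w,np.round(r.reshape(-1,2),1).tolist())
c,ss=np.cos(v[2]),np.sin(v[2]);d=w[:2]-v[:2];print('in unit',c*d[0]+ss*d[1],-ss*d[0]+c*d[1],w[2]-v[2])
for n in('case_pan','bur_block','screw_box','plaster_model','guard'):print(n,[(np.round(a['uv']),round(a['score'],2)) for a in spot_in(n,t)])
E
```

```text
[ 0.52393993 -0.0914514  -0.19109581] [[-0.3, -0.4], [0.5, -0.2], [1.3, 0.3], [-0.9, -0.2], [-0.2, 0.0], [0.0, 0.3], [-0.4, 0.1]]
[ 0.52747328 -0.0962605  -0.19262855] [[0.3, -0.7], [1.2, -0.1], [-0.3, 1.0], [-1.4, -1.0], [0.4, 0.5], [-0.6, -0.3], [0.2, -0.3]]
[ 0.52557518 -0.09375206 -0.19059335] [[0.3, -0.8], [1.2, -0.7], [2.0, -0.2], [-0.2, -0.6], [0.5, -0.5], [0.7, -0.2], [0.3, -0.4], [-0.6, -0.7], [0.3, -0.3], [-1.1, 0.9], [-2.3, -1.0], [-0.5, 0.4], [-1.5, -0.4], [-0.7, -0.3]]
guard [ 0.52975345  0.02347678 -0.29583531] [[0.6, 0.2], [0.5, -0.1], [-0.1, -0.5], [-1.2, 0.3]]
guard [ 0.53002815  0.01653839 -0.31286907] [[-0.0, 1.0], [0.4, -0.7], [0.5, -0.4], [-1.1, 0.1]]
guard [ 0.5304515   0.02063006 -0.29958906] [[1.5, 0.0], [1.4, -0.3], [0.8, -0.8], [-0.3, 0.0], [-0.8, 0.2], [-0.2, -1.3], [-0.5, -0.9], [-2.0, -0.3]]
in unit -0.016880701888166212 0.11323466107472009 -0.10899570348873847
case_pan [(array([275., 196.]), 0.65), (array([123., 181.]), 0.58)]
bur_block [(array([268., 126.]), 0.64)]
screw_box [(array([377., 181.]), 0.62)]
plaster_model [(array([379., 220.]), 0.53), (array([273., 195.]), 0.47)]
guard [(array([235., 190.]), 0.91), (array([182., 201.]), 0.84), (array([177., 249.]), 0.76), (array([224., 123.]), 0.61), (array([172., 141.]), 0.56)]
```

```bash
cat >> h.py <<'E'
U0=np.array([.5255,-.0938,-.1905])
def view(p,fn,crop=None,k=1):
    a=p['color']
    if crop: a=a[crop[1]:crop[3],crop[0]:crop[2]]
    cv2.imwrite(fn,cv2.resize(a,None,fx=k,fy=k,interpolation=cv2.INTER_CUBIC))
E
python3 - <<'E'
from h import *
P=unit(U0,[0,-.05,.27])[0]
q=down(U0[2]);print(solve_ik(P,q))
movep(P,q)
p=snap('wrist');view(p,'pics/b.png',None,1.5)
print(state()['t'],state()['tcp_pos'])
L=np.array([[0,-.06,.141],[.022,.062,.133],[-.022,.062,.133],[.022,-.078,.133],[-.022,-.078,.133],[.075,.085,.117],[-.075,.085,.117],[.075,-.085,.117],[-.075,-.085,.117]])
print(np.round(1.5*proj(p,unit(U0,L))))
import pickle;pickle.dump(p,open('b.pkl','wb'))
E
```

```text
[-4.31831846e-01  7.82264808e-02  1.55375621e+00 -4.44089210e-16
  1.50960996e+00 -2.41331846e-01]
3.3667 [ 0.51620489 -0.14210568  0.26994081]
[[383. 289.]
 [414. 118.]
 [352. 118.]
 [413. 310.]
 [353. 310.]
 [483.  93.]
 [283.  93.]
 [477. 312.]
 [289. 312.]]
```

View pics/b.png

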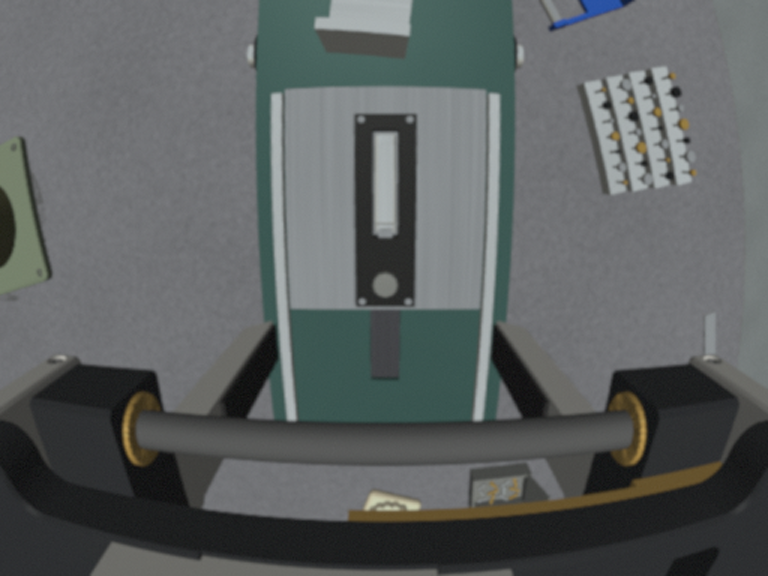

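```bash
python3 - <<'E'
from h import *
import pickle;p=pickle.load(open('b.pkl','rb'))
L=np.array([[0,-.06,.141],[.022,.062,.133],[-.022,.062,.133],[.022,-.078,.133],[-.022,-.078,.133],[.075,.085,.117],[-.075,.085,.117],[.075,-.085,.117],[-.075,-.085,.117]])
uv=np.array([[385,285],[416.5,114],[355,114],[414,306],[355,306],[486,91],[285,89],[479,309],[290,308]])/1.5
v,r=fit([(p,L,uv)],U0);print(v,np.round(r.reshape(-1,2),2).tolist())
np.save('u.npy',v)
E
```

```text
[ 0.52756619 -0.09139354 -0.19537575] [[-0.16, 0.37], [0.43, 0.01], [-0.48, -0.25], [0.12, 0.31], [-0.01, 0.11], [0.02, -0.52], [0.23, -0.06], [-0.0, -0.01], [-0.11, 0.03]]
```

```bash
python3 - <<'E'
from h import *
v=np.load('u.npy');q=down(v[2])
grip(0.0)
movep(unit(v,[0,-.061,.165])[0],q)
f0=np.array(state()['force'])
h=move_straight(unit(v,[0,-.061,.132])[0],rate=.02,guard=8)
s=state();print(h,s['t'],s['tcp_pos'],np.array(s['force'])-f0,s['grip_width'])
sleep(.2)
print(np.array(state()['force'])-f0)
move_straight(unit(v,[0,-.061,.25])[0],rate=.1)
s=snap('side');view(s,'pics/c.png',(220,170,300,260),6);print(state()['t'])
w=snap('wrist');view(w,'pics/c2.png',None,1.5)
E
```

```text
True 6.6583 [ 0.51563237 -0.15121633  0.13522968] [-1.96867356 -0.60283381  4.39831799] 0.00027249540230086356
[-1.49440085 -1.12465912  4.42341582]
8.2167
```

View pics/c.png

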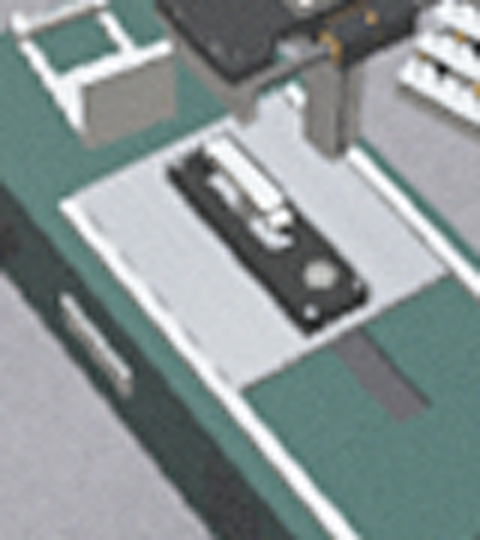

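View pics/c2.png

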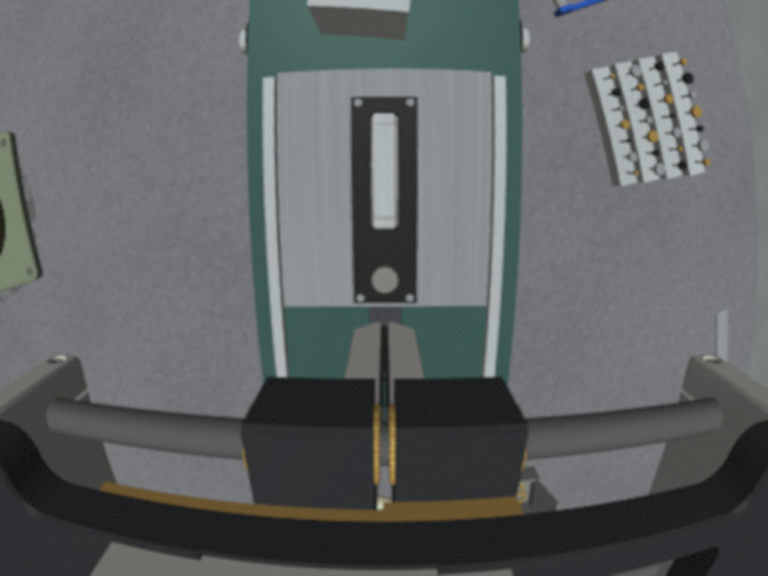

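The side view shows the bar standing clear of the pan (about (245,185) in the crop, with a gap below), so it has popped up. Next: grip it, turn it and slide the cover.

```bash
python3 - <<'E'
from h import *
v=np.load('u.npy');q=down(v[2])
grip(0.05)
movep(unit(v,[0,.012,.19])[0],q)
print(move_straight(unit(v,[0,.012,.138])[0],rate=.06,guard=6))
f0=np.array(state()['force'])
grip(0.0,30)
s=state();print(s['t'],s['tcp_pos'],s['grip_width'],np.array(s['force'])-f0)
j=np.array(s['joint_pos'])
for k in range(1,7):
    j2=j.copy();j2[5]-=k*.25;move_j(j2.tolist())
s=state();print(s['t'],s['tcp_pos'],s['grip_width'],np.array(s['force'])-f0,s['moment'])
view(snap('side'),'pics/d.png',(200,150,320,270),5);view(snap('wrist'),'pics/d2.png',None,1.5)
E
```

```text
False
11.3 [ 0.52906793 -0.07945517  0.13782519] 0.013378755254068439 [-3.02894702  0.01379396  1.05133635]
13.4 [ 0.52929746 -0.07914064  0.13788607] 0.01360385936679018 [0.68097109 2.72973952 1.30483037] [ 0.56919864 -0.06738601  0.03131945]
```

View pics/d.png

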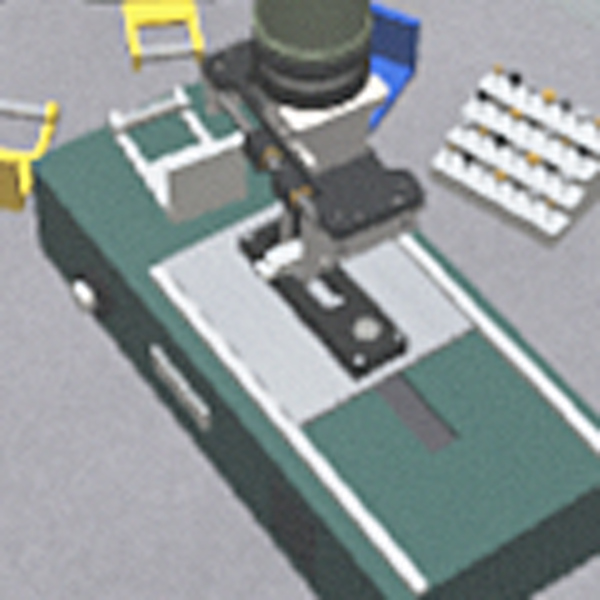

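View pics/d2.png

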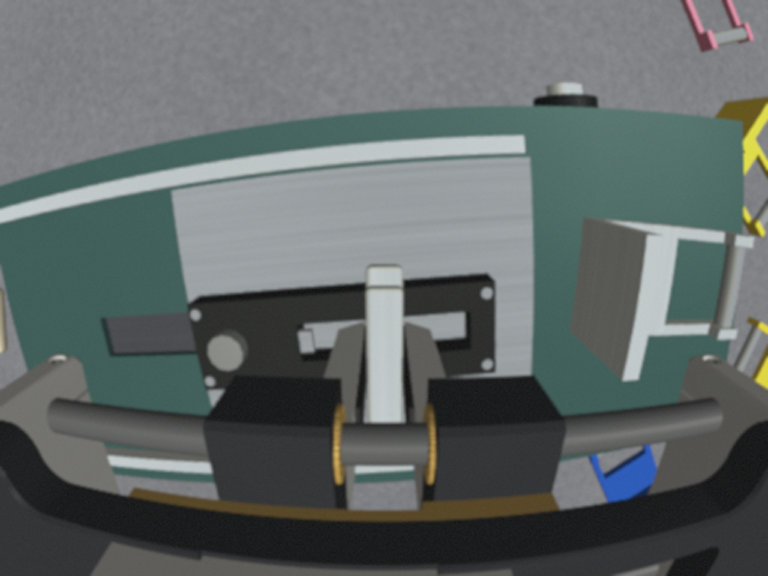

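```bash
python3 - <<'E'
from h import *
v=np.load('u.npy')
s=state();p0=np.array(s['tcp_pos']);f0=np.array(s['force'])
d=unit([0,0,v[2]],[0,-1,0])[0]
print(move_straight(p0+d*.146,rate=.07,guard=20))
s=state();print(s['t'],np.dot(np.array(s['tcp_pos'])-p0,d),np.array(s['force'])-f0)
sleep(.25)
grip(0.05)
P=np.array(state()['tcp_pos']);P[2]=.30
move_straight(P,rate=.2)
print(state()['t'])
view(snap('top'),'pics/e.png',(195,145,360,250),4.8)
view(snap('side'),'pics/e3.png',(190,150,340,290),4.2);view(snap('wrist'),'pics/e2.png',None,1.5)
E
```

```text
False
15.7333 0.1404046751341285 [ 8.63647688 11.44062033  0.31620437]
17.675
```

View pics/e3.png

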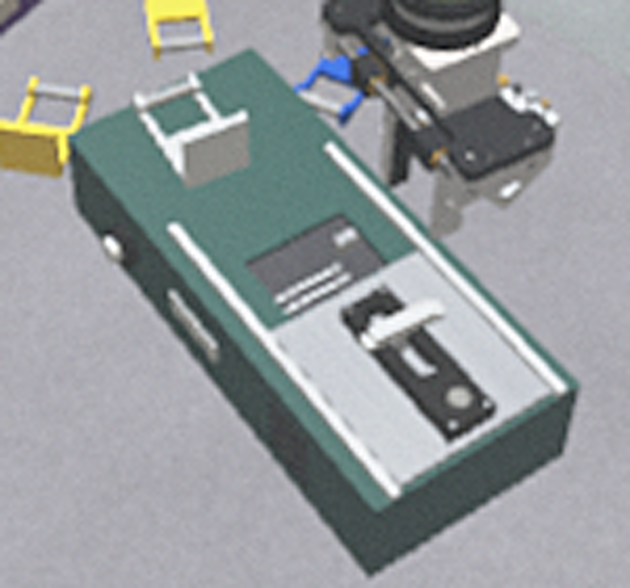

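View pics/e2.png

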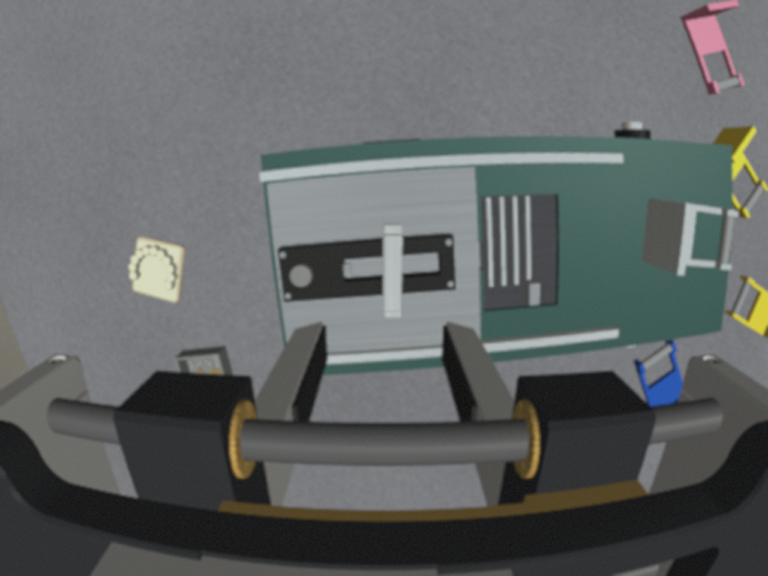

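```bash
python3 - <<'E'
from h import *
import pickle
g=np.array([.530,.022,-.298]);yaw=g[2]+np.pi/2
P=unit(g,[.05,.05,.30])[0]
print(solve_ik(P,down(yaw)))
movep(P,down(yaw))
p=snap('wrist');view(p,'pics/f.png',(100,20,420,300),2.4);pickle.dump(p,open('f.pkl','wb'))
L=np.array([[.03,0,.17],[-.03,0,.17],[0,.1,.127],[.03,.108,.118],[-.03,.108,.118]])
print(state()['t'],np.round((proj(p,unit(g,L))-[100,20])*2.4))
E
```

```text
[-5.26178131e-02  1.94460921e-01  1.36271984e+00 -4.44089210e-16
  1.58441189e+00 -1.32541414e+00]
19.0 [[263. 345.]
 [260. 209.]
 [477. 271.]
 [489. 329.]
 [491. 212.]]
```

View pics/f.png

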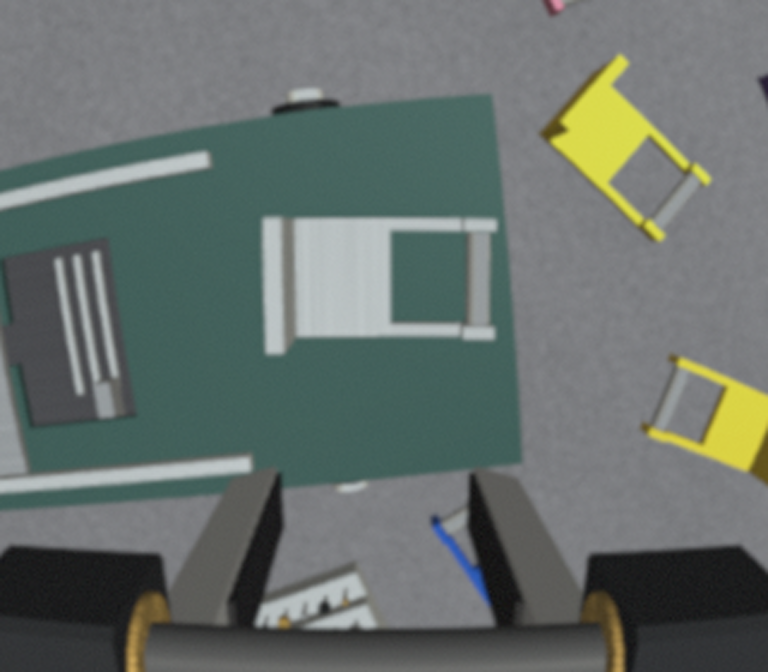

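```bash
python3 - <<'E'
from h import *
import pickle
p=pickle.load(open('f.pkl','rb'));v=np.load('u.npy')
L=np.array([[-.03,0,.17],[.03,0,.17],[-.024,.1,.121],[.024,.1,.121],[-.03,.106,.128],[.03,.106,.128]])
uv=np.array([[263,217],[265,354],[479.5,232],[481,325],[497,219],[495,338]])/2.4+[100,20]
g,r=fit([(p,L,uv)],[.53,.022,-.298]);print(g,np.round(r.reshape(-1,2),2).tolist())
g2,r=fit([(p,L[:4],uv[:4])],[.53,.022,-.298]);print(g2,np.round(r.reshape(-1,2),2).tolist())
c,s=np.cos(v[2]),np.sin(v[2]);d=g2[:2]-v[:2];print(c*d[0]+s*d[1],-s*d[0]+c*d[1],g2[2]-v[2])
np.save('g.npy',g2)
E
```

```text
[ 0.53433701  0.02295671 -0.29713525] [[1.05, 0.27], [1.51, -0.13], [0.34, -0.57], [-0.94, -0.02], [-1.03, -0.03], [-1.16, 0.32]]
[ 0.53410516  0.02231308 -0.29999524] [[0.49, 0.26], [0.8, -0.15], [-0.17, -0.37], [-1.55, 0.18]]
-0.01565988728367072 0.11281277624917785 -0.10461948333828774
```

```bash
python3 - <<'E'
from h import *
g=np.load('g.npy');q=down(g[2]+np.pi/2)
grip(0.042,10)
movep(unit(g,[0,.1,.19])[0],q)
print(move_straight(unit(g,[0,.1,.1135])[0],rate=.06,guard=5))
f0=np.array(state()['force'])
grip(0.0,12)
s=state();print(s['t'],s['tcp_pos'],unit(g,[0,.1,.1135]),s['grip_width'],np.array(s['force'])-f0)
view(snap('wrist'),'pics/g.png',(100,20,420,300),2.4)
view(snap('side'),'pics/g2.png',(190,120,340,260),4.2)
E
```

```text
False
21.9667 [0.56365455 0.11768545 0.1135707 ] [[0.56365673 0.11784687 0.1135    ]] 0.01130352440406758 [-0.83778558 -1.34113347  0.07514238]
```

View pics/g.png

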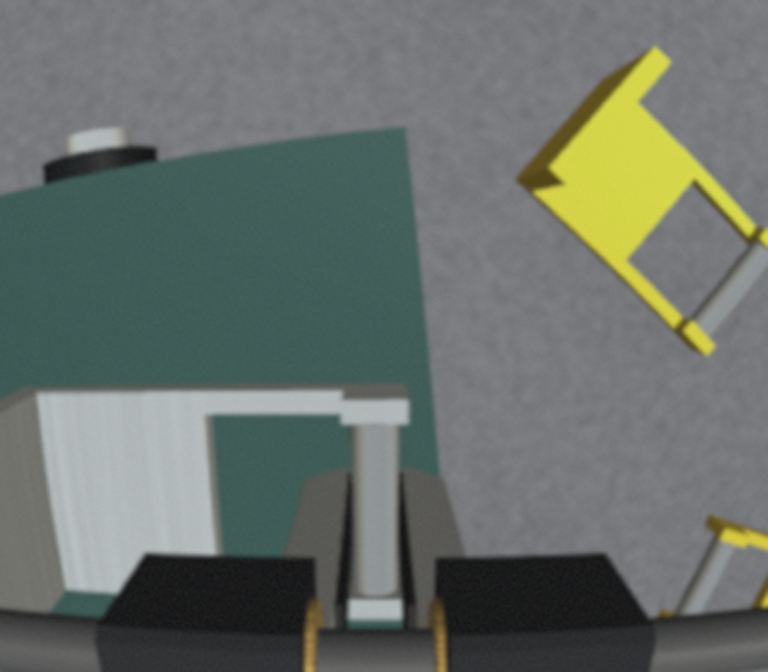

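View pics/g2.png

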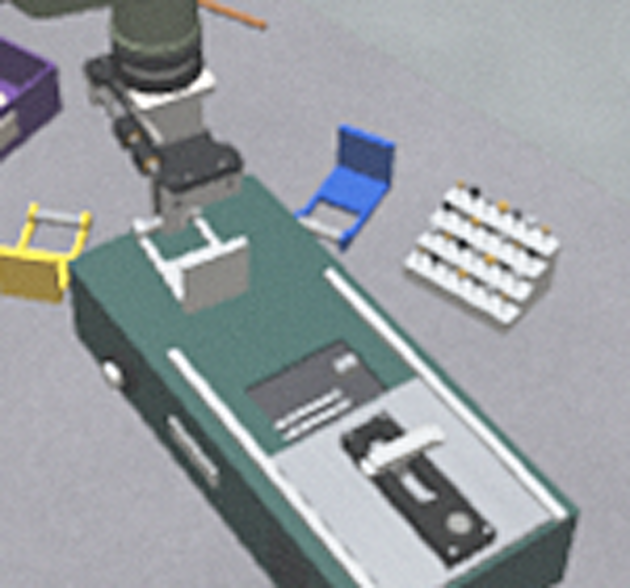

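```bash
python3 - <<'E'
from h import *
g=np.load('g.npy')
s=state();p0=np.array(s['tcp_pos']);f0=np.array(s['force'])
d=unit([0,0,g[2]],[0,1,0])[0]
for a in np.radians(np.arange(7.5,91,7.5)):
    dy=.1*np.cos(a)-.011*np.sin(a)-.1; dz=.1*np.sin(a)+.011*np.cos(a)-.011
    h=move_straight(p0+d*dy+[0,0,dz],rate=.05,guard=12)
    s=state();print(round(np.degrees(a)),h,np.round(np.array(s['force'])-f0,1),round(s['t'],1))
    if h:break
view(snap('side'),'pics/h.png',(190,120,340,260),4.2);view(snap('wrist'),'pics/h2.png',(100,20,420,300),2.4)
E
```

```text
7 False [ 2.9  1.5 -2.1] 22.5
15 False [ 1.5  1.4 -2.4] 22.9
22 False [ 2.4  0.1 -2. ] 23.3
30 False [ 2.2  1.3 -1.1] 23.7
38 False [ 1.9  1.4 -1.7] 24.1
45 False [ 1.9  0.9 -1.4] 24.6
53 False [ 2.4  0.8 -0.8] 25.0
60 False [ 2.2  0.3 -1. ] 25.4
68 False [ 2.   0.7 -1.6] 25.8
75 False [ 3.3 -0.  -1. ] 26.2
82 False [ 3.3  0.9 -1.8] 26.6
90 False [ 2.5  1.3 -0.8] 27.1
```

View pics/h.png

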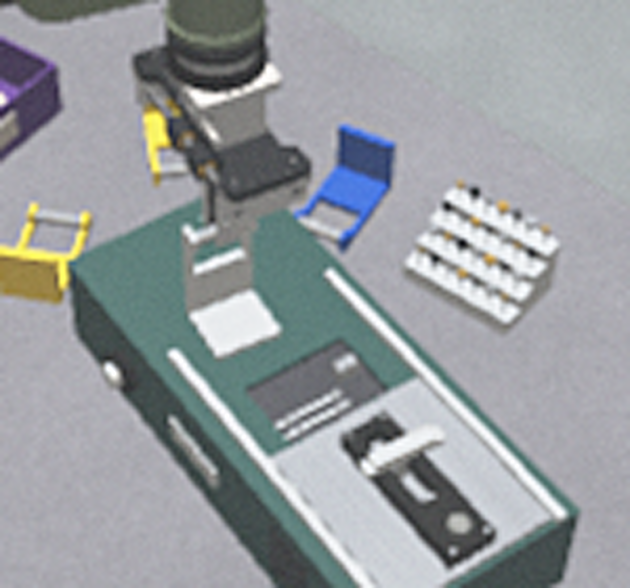

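View pics/h2.png

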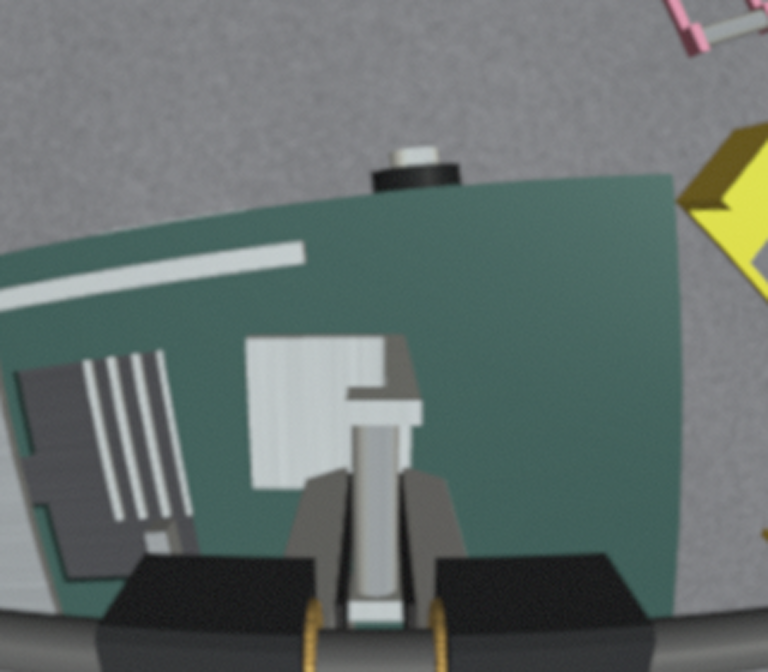

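The guard is upright, with its foot pointing towards the port and clear of it. Releasing now.

```bash
python3 - <<'E'
from h import *
import pickle
grip(0.02);sleep(.2);grip(0.04)
P=np.array(state()['tcp_pos']);P[2]+=.04
move_straight(P,rate=.06)
P[2]=.34;move_straight(P,rate=.15)
g=np.load('g.npy')
movep(unit(g,[.06,-.09,.36])[0],down(g[2]+np.pi/2));sleep(.3)
t=snap('top');s=snap('side');w=snap('wrist');print(state()['t'],state()['force'])
view(t,'pics/i0.png',None,1.5);view(s,'pics/i.png',(190,120,340,260),4.2);view(w,'pics/i2.png',None,1.5)
view(t,'pics/i1.png',(195,145,360,250),4.8)
pickle.dump((t,s,w),open('i.pkl','wb'))
E
```

```text
30.8167 [-0.60069258 -0.36939463 -0.29589571]
```

View pics/i.png

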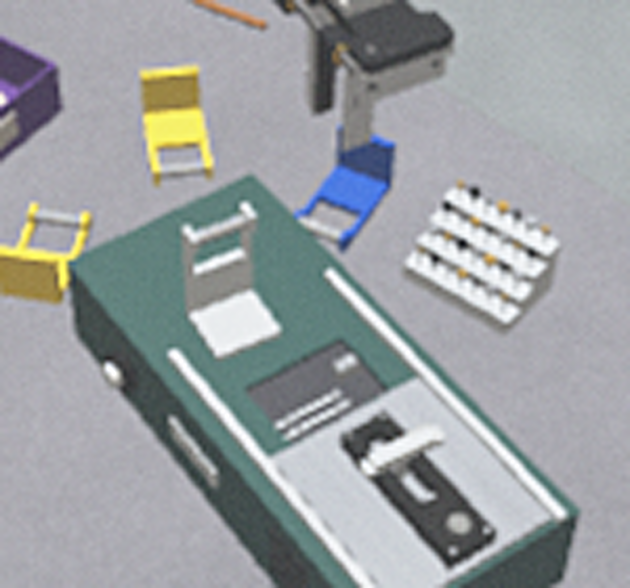

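View pics/i2.png

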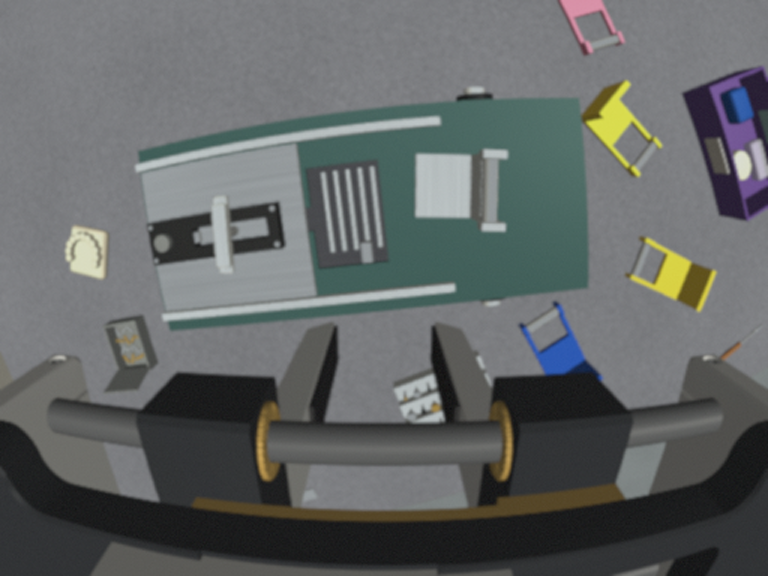

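View pics/i0.png

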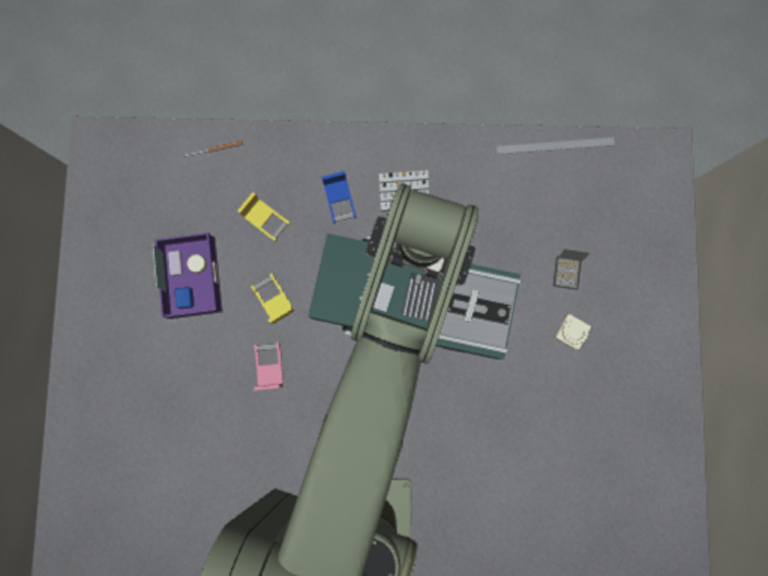

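```bash
python3 - <<'E'
from h import *
import pickle
t,s,w=pickle.load(open('i.pkl','rb'));v=np.load('u.npy')
def bp(uv,z):
    f=lambda P:(proj(w,[[P[0],P[1],z]])[0]-uv)
    P=least_squares(f,[.55,0]).x;c,ss=np.cos(v[2]),np.sin(v[2]);d=P-v[:2];return np.round([c*d[0]+ss*d[1],-ss*d[0]+c*d[1]],4)
for n,uv,z in[('foot-',(416,153),.118),('foot+',(415,217),.118),('tubetop-',(486,153),.21),('tubetop+',(486,228),.21),('plate edge',(297,144),.117),('plate edge',(316,294),.117),('port',(378,162),.11)]:print(n,bp(np.array(uv)/1.5,z))
close_job()
E
```

```text
foot- [-0.052   0.0571]
foot+ [0.0084 0.0503]
tubetop- [-0.0446  0.1023]
tubetop+ [0.0118 0.0978]
plate edge [-0.0736 -0.0534]
plate edge [ 0.074  -0.0539]
port [-0.0472  0.0208]
the job is handed in; nothing more can be done
```

The dust box is ready and the job is handed in after about 31 s of the 62 s allowed. The interface reports no verdict, so the result below rests on my own camera checks.

**What I did:**
- **Handle:** I pressed the button with about 4.4 N and the handle popped up. I then turned it 1.5 rad anticlockwise.
- **Cover:** I slid the cover to its stop; the gripper travelled 140.4 mm.
- **Guard:** I tipped the silver guard about its corner by its tube. The pull stayed under about 4 N all the way to 90°. I then released it and backed the arm away.

**Last checks, in the unit's frame:**

| Check | Measured | Wanted |
|---|---|---|
| Cover plate edge | y about -54 mm (about 139 mm open) | at least 130 mm open |
| Guard foot tip | y 50 to 57 mm | 18 to 115 mm |
| Foot direction | about 0.11 rad off the port | within 0.4 rad |
| Guard mid-width | x about -20 mm | -60 to 60 mm |

- **Upright:** the guard stood at rest after release. I judged this from the pictures and the 90° swing, and did not measure the tilt on its own.
- **Other things:** the bystanders and the coloured look-alikes look unmoved, except that the arm partly hid the bur block in the last top view. The side view shows it in place.
- **Disagreement:** the first unit position, from the top and side cameras, was 2 to 3 mm off the wrist camera's, and I used the wrist camera's. No check failed.

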